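# Set the polariser and bring its slide to the click stop

## Robot

A 7-joint arm with a two-finger parallel gripper is mounted at the origin on a cart in front of the work surface, level with it; the furniture and walls round the work are solid. World frame = base frame: x ahead of the robot, y to its left, z up, the work surface at z = 0. Lengths are in m, angles in rad, forces in N, time in s.
With the tool pointing down it reaches from about 0.35 to 0.775 m from the base axis. Payload 3.1 kg.
Tool frame: the origin (TCP) lies between the finger pads, 19 mm behind the fingertips; this is the grasp point; z points along the fingers, y is the line along which they close (so a half turn about z gives the same grasp; the last joint's range is limited). The gripper opens to 85 mm and grips with 20 to 120 N. Pads are 22 mm wide; open, the fingers measure 114 mm over their backs; the gripper's body (76 mm by 85 mm) begins 54 mm behind the grasp point. The pads swing forward as they close: fully open they stand 13 mm farther back than shut.
Start: joints at [-1.15, 0.311, 0.014, 1.512, -0.004, 1.319, -0.027], TCP at [0.246, 0.492, 0.25] pointing down, gripper open.
Joint ranges: [-2.7, 2.7], [-0.3, 1.91], [-1.27, 1.3], [0.12, 2.57], [-1.44, 4.58], [0.2, 2.03], [-3.05, 3.05]. Speed limits (rad/s): [2.79, 2.79, 3.14, 3.14, 3.14, 3.14, 3.14].

## Interface

Orientations are given as a unit quaternion [w, x, y, z].
In Python, from cell import state, capture, sign_off gives the robot as it stands.
- The arm moves only by the tool carry_out, never from a script. Its argument "steps" is a list of rows, each a list of 3 entries, a list of its own where there are three numbers: the turn, a rotation vector about the tool's x, y, z in degrees, then the shift along the tool's x, y, z in mm, then the opening in per cent of the stroke, from 0 (shut) to 100 (fully open). A call has 1 to 10 rows; each row shifts and turns the commanded pose from where the row before left it, along the tool's axes as they then stand; what a row does not reach is not made up. A row lasts 1/10 s, in which the tool goes at most 50 mm and 8.59 degrees, less where a joint would pass 70% of its speed; a pose out of reach is approached as far as the arm can. A call with a gripper value outside its range is refused whole. The fingers move at their own pace and stop on an object; "grip_force" is the grip in N (left out, the last holds). Time passes only in rows, so rows that do not move let the fingers close. It gives the time, the measured TCP pose, the force, the opening and the grip force at its end, in the units of the state.
- state(): the state, without advancing time (a new reading comes with each control period).
- capture(name): name is "scene" or "side" or "wrist"; returns a dict with "color" (480x640x3 uint8, blue, green, red), "intrinsics" (3x3 intrinsics, pixels), "extrinsics" (4x4, takes a point from camera to world coordinates). Camera axes: x right, y up, looking along -z (the intrinsics and any distortion apply to the point x, -y, -z); pixel columns grow to the right and rows downward; lengths in m; the calibration is good to about 2 mm. A picture is of the moment at which its call begins. There is no depth.
- sign_off(): hands the job in; it is judged then, once.
The state is a dict: "clock": time; "qpos": joint angles; "qvel": joint speeds; "effort": joint torques, N m; "tool_pos": TCP position; "tcp_rot": TCP orientation; "force": force on the tool from outside, world axes, zero at the start; "wrist_torque": the same for the moment, N m; "grip_width": finger opening in m; "grasp_force": force on a finger pad.
Only numpy, scipy, OpenCV 4.12 (cv2) and the standard library are available. Lean on these libraries where they do the work, as an engineer would, in place of code of your own. Each camera call takes 0.05 s, during which the arm holds its last target. There are 200 camera calls.

## Task

On the small slide rail, first take the polariser's grip bar and turn it until its white pointer faces the red index mark on the carriage. Then slide the carriage along the rail to the notch beside the red marker block on the steel strip, until you feel the spring ball click into the notch, without running on past it. Finish there, still gripping the bar, pointer on the mark and ball in the notch; leave the other things on the bench alone.

Things in the scene. Friction and masses are not known exactly. Their poses are not given: they have to be found in the camera images.
- rail: fixed slide base: grey plate 130 x 300 x 10 mm, long side along its own y, carrying a steel rail with end stops. Origin: centre of its underside on the bench; z up. The carriage slides along its y axis. On the -x side of the plate lies the steel detent strip (16 mm wide, top 22 mm above the bench).
- carriage (a joint): position of the aluminium carriage (block 84 x 80 mm, top 49 mm above the bench) along the rail's +y axis, m, 0 at mid travel, stops at -0.075 and +0.075. It starts on the -y side of the notch, so the way to the notch is along rail +y. About 1 N of friction away from the notch.
- cell (a joint): angle of the polariser cell on the carriage, rad, 0 when its white pointer faces the red index mark on the carriage's +y edge and the bar lies along rail y; positive is anticlockwise from above. Range -0.35 to 1.6; starts between 0.5 and 1.25, so it is turned clockwise. Stays where it is left (friction 0.06 N m).
- bar (a point): middle of the top of the grip bar, on the cell's turning axis, 85 mm above the bench; axes turn with the cell. Grey bar 12 mm thick (own x), 56 mm long (own y), 28 mm tall on a black disc 68 mm across; white pointer line on its +y half. Grip it from above across its thickness for turning and sliding; nothing within 100 mm stands higher than 57 mm.
- ball (a point): lowest point of the spring ball (14 mm diameter, drops 2 mm into the notch) as it rides on the flat strip, under the brass plunger housing on the carriage's -x arm; 60 mm to the -x side of the cell's axis, level with that axis along y. Moves with the carriage; axes as the rail's.
- notch (a point): centre of the 10 mm wide slot across the detent strip, at strip-top height, axes as the rail's; red block (10 x 6 x 13 mm) beside it on -x. It lies elsewhere along the rail each time. Ball in notch: ball at the same rail y. Within 5 mm the ball is drawn in with 2 to 4 N; pushing it out takes 8 to 10 N. Let go within 3 mm, the ball centres the carriage to about 1 mm.
- tube_rack: green rack for 50 ml tubes, 68 x 170 x 58 mm; a loose bystander, origin at the centre of its underside
- tip_box: pipette tip box, 71 x 118 x 71 mm; a loose bystander, origin at the centre of its underside
- buffer_bottle: white reagent bottle with blue cap, 68 mm across, 147 mm tall; a loose bystander, origin at the centre of its underside
- pinch_clamp: blue plastic pinch clamp, 18 x 71 x 24 mm; a loose bystander, origin at the centre of its underside
- pipette: white and blue pipette, 30 x 263 x 34 mm, lying; a loose bystander, origin at the centre of its underside
- mouse: black computer mouse, 108 x 60 x 35 mm; a loose bystander, origin at the centre of its underside
- plate: white 96-well plate, 85 x 128 x 14 mm; a loose bystander, origin at the centre of its underside

How it is judged:
By the outcome, as a careful person would: the job done as asked, in the order asked, and still so for the second after the job is handed in, while the arm keeps its last pose, push and grip.
It also fails if it takes over 45 s, if anything falls off the work surface, if the arm or the gripper's body presses on something with over 40 N, if the wrist force passes 120 N, or if a joint passes its speed limit or range.

## Working session

There is one attempt and no reset: what is moved stays moved. The work goes in short steps, Python scripts to look and compute and a tool call to move; the robot and the scene stay as the last step left them, time stands still between calls to the robot, and variables do not carry over. Pictures are saved under pics/ and viewed, at most 10 in all, crops included, and the job is handed in when it is done.

Besides the shell and the picture viewer there is one more tool, called after "Request:" as a command line: name --argument value ..., lists and objects as JSON in quotes. carry_out: Moves the arm, as the interface text tells. Its arguments: {"type":"object","properties":{"steps":{"type":"array"},"grip_force":{"type":"number"}},"required":["steps"]}

```bash
mkdir -p pics
python3 - <<'E'
from cell import state, capture
import cv2,numpy as np
s=state();print({k:np.round(v,3).tolist() for k,v in s.items()})
for n in("scene","side","wrist"):
    c=capture(n);cv2.imwrite(f"pics/{n}0.png",c["color"]);print(n,np.round(c["intrinsics"],1).tolist(),np.round(c["extrinsics"],3).tolist(),c.keys())
E
```

```text
{'clock': 0.0, 'qpos': [-1.15, 0.312, 0.014, 1.513, -0.004, 1.319, -0.027], 'qvel': [0.0, 0.001, 0.0, 0.0, -0.001, -0.002, -0.001], 'effort': [-0.001, -37.991, 0.145, -23.059, 0.012, 0.014, 0.0], 'tool_pos': [0.245, 0.492, 0.249], 'tcp_rot': [-0.0, 0.229, 0.973, -0.001], 'force': [-0.308, 0.113, -0.051], 'wrist_torque': [0.066, 0.01, -0.045], 'grasp_force': 0.0, 'grip_width': 0.085}
scene [[527.1, 0.0, 325.0], [0.0, 527.1, 234.8], [0.0, 0.0, 1.0]] [[0.815, 0.42, -0.4, -0.089], [-0.58, 0.612, -0.538, -0.853], [0.018, 0.67, 0.742, 1.219], [0.0, 0.0, 0.0, 1.0]] dict_keys(['color', 'intrinsics', 'extrinsics'])
side [[444.2, 0.0, 321.3], [0.0, 444.2, 234.2], [0.0, 0.0, 1.0]] [[0.934, 0.109, -0.341, -0.029], [-0.357, 0.347, -0.867, -1.416], [0.023, 0.932, 0.363, 0.678], [0.0, 0.0, 0.0, 1.0]] dict_keys(['color', 'intrinsics', 'extrinsics'])
wrist [[405.2, 0.0, 318.1], [0.0, 405.2, 243.7], [0.0, 0.0, 1.0]] [[0.445, -0.849, -0.285, 0.173], [0.895, 0.422, 0.143, 0.529], [-0.001, -0.319, 0.948, 0.373], [0.0, 0.0, 0.0, 1.0]] dict_keys(['color', 'intrinsics', 'extrinsics'])
```

View pics/scene0.png

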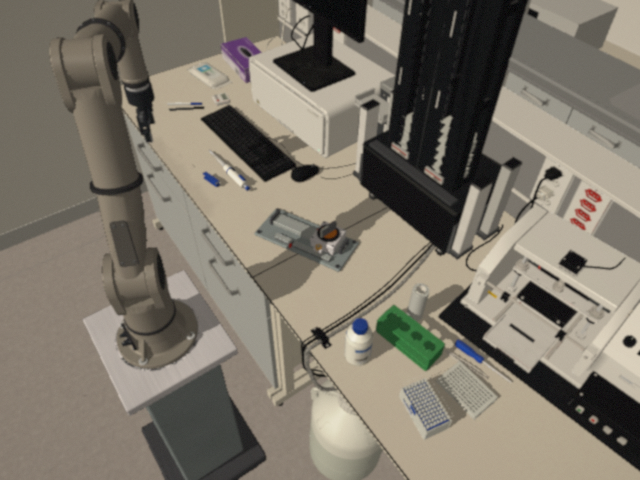

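View pics/side0.png

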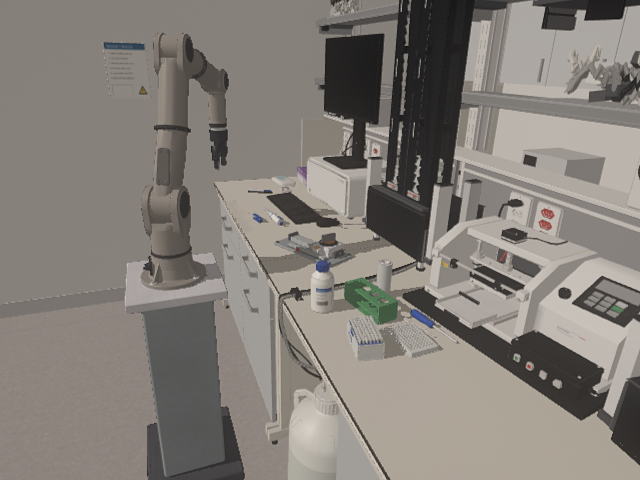

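The rail plate is at about (308,238) in the scene view, with the carriage and orange cell near (330,235) and the small red block near (291,243).

```bash
cat > h.py <<'E'
import numpy as np,cv2
from cell import state,capture
def ray(c,u,v,z):
    K,E=c["intrinsics"],c["extrinsics"]
    d=np.linalg.inv(K)@[u,v,1];d=E[:3,:3]@[d[0],-d[1],-d[2]];o=E[:3,3]
    return o+d*(z-o[2])/d[2]
def proj(c,P):
    K,E=c["intrinsics"],c["extrinsics"]
    p=E[:3,:3].T@(np.asarray(P)-E[:3,3]);q=K@[p[0],-p[1],-p[2]];return q[:2]/q[2]
E
python3 - <<'E'
from h import *
c=capture("scene");i=c["color"][195:280,245:370]
cv2.imwrite("pics/s1.png",cv2.resize(i,None,fx=6,fy=6,interpolation=cv2.INTER_CUBIC))
for p,z in [((308,240),.01),((330,235),.06),((291,243),.03)]:print(ray(c,*p,z).round(3))
E
```

```text
[0.508 0.037 0.01 ]
[ 0.548 -0.021  0.06 ]
[0.449 0.041 0.03 ]
```

View pics/s1.png

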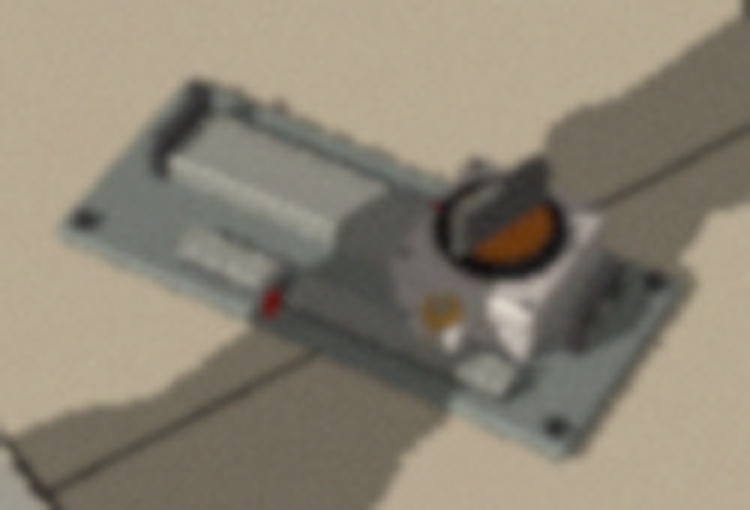

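The crop shows the plate corners at crop pixels (65,222), (197,85), (690,285) and (565,455). The red marker is at (272,302), the brass housing at (440,310), the red index at (435,207), and the bar runs from (460,235) to (545,170).

Run:
```python
from h import *
c=capture("scene")
f=lambda u,v,z:ray(c,245+u/6,195+v/6,z)
L,T,R,B=[f(*p,.01) for p in((65,222),(197,85),(690,285),(565,455))]
ctr=(L+T+R+B)/4;y=(L+T-R-B);y/=np.linalg.norm(y)
print(ctr.round(3),"rail yaw deg",np.degrees(np.arctan2(-y[0],y[1])), np.linalg.norm(L-T),np.linalg.norm(T-R))
print("bar",f(460,235,.085),f(545,165,.085),"mark",f(272,302,.03),"brass",f(440,310,.06))
w=capture("wrist")["extrinsics"];s=state()
from scipy.spatial.transform import Rotation as Ro
q=s["tcp_rot"];r=Ro.from_quat([q[1],q[2],q[3],q[0]])
print(r.as_matrix().round(3)); print("cam in tool",(r.as_matrix().T@(w[:3,3]-s["tool_pos"])).round(3),(r.as_matrix().T@w[:3,:3]).round(2))
tgt=np.array([.51,.0,.30]);print("to tgt in tool mm",(r.as_matrix().T@(tgt-s["tool_pos"])*1000).round())
```

```text
[0.511 0.045 0.01 ] rail yaw deg 25.34563266583688 0.11837208257418165 0.2941371933573153
bar [ 0.51605561 -0.02215192  0.085     ] [ 0.57757454 -0.00781058  0.085     ] mark [0.44243018 0.03432684 0.03      ] brass [ 0.49316718 -0.03839222  0.06      ]
[[-0.895  0.446 -0.   ]
 [ 0.446  0.895 -0.001]
 [-0.    -0.001 -1.   ]]
cam in tool [ 0.081  0.    -0.124] [[ 0.    0.95  0.32]
 [ 1.   -0.   -0.  ]
 [-0.    0.32 -0.95]]
to tgt in tool mm [-456. -322.  -50.]
```

Request:
carry_out --steps '[[[0,0,0],[-25,-16,0],100],[[0,0,0],[-40,-26,0],100],[[0,0,0],[-40,-26,0],100],[[0,0,0],[-40,-26,0],100],[[0,0,0],[-40,-26,0],100],[[0,0,0],[-40,-26,0],100],[[0,0,0],[-40,-26,0],100],[[0,0,0],[-40,-26,0],100],[[0,0,0],[-40,-26,0],100],[[0,0,0],[-40,-26,0],100]]'

```text
clock: 1.3
tool_pos: [0.4791, 0.0949, 0.2502]
tcp_rot: [0.0, 0.229, 0.973, 0.0]
force: [1.0, 0.3, 0.6]
grip_width: 0.0854
grasp_force: 0.0
```

Request:
carry_out --steps '[[[0,0,0],[-40,-26,0],100],[[0,0,0],[-30,-20,5],100],[[0,0,0],[-20,-15,5],100],[[0,0,-7],[0,0,5],100],[[0,0,-8],[0,0,5],100],[[0,0,-8],[0,0,0],100],[[0,0,-8],[0,0,0],100],[[0,0,0],[0,0,0],100],[[0,0,0],[0,0,0],100]]'

```text
clock: 2.2
tool_pos: [0.5317, 0.0018, 0.23]
tcp_rot: [-0.0, -0.038, 0.999, 0.0]
force: [0.2, -0.2, -0.5]
grip_width: 0.0855
grasp_force: 0.0
```

Run:
```python
from h import *
c=capture("wrist");s=state();print(s["clock"],s["tool_pos"],s["tcp_rot"],s["qpos"])
cv2.imwrite("pics/w1.png",c["color"])
```

```text
2.25 [0.53175585 0.00182149 0.23004073] [ 4.02399741e-05 -3.79094419e-02  9.99281178e-01  2.69537204e-05] [-0.29545769  0.29072928  0.33212874  1.60526213 -0.09832433  1.26200301
  1.70027418]
```

View pics/w1.png

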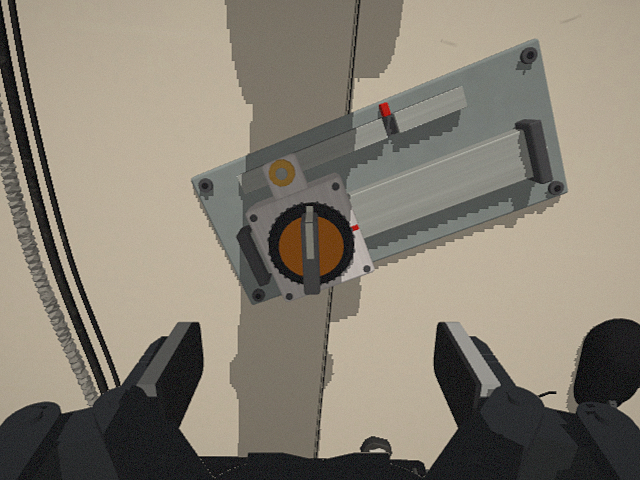

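The wrist view shows the bar running vertically from (309,206) to (311,293), with the white pointer on the end nearer the robot. The red index is at (355,228), the notch about (391,124), the red block (385,108) and the brass housing (281,173).

Run:
```python
from h import *
c=capture("wrist");i=cv2.imread("pics/w1.png")
np.savez("c1.npz",intrinsics=c["intrinsics"],extrinsics=c["extrinsics"])
cv2.imwrite("pics/w1z.png",cv2.resize(i[95:305,185:465],None,fx=2.85,fy=2.85,interpolation=cv2.INTER_CUBIC))
f=lambda u,v,z:ray(c,u,v,z)
C=[f(*p,.01) for p in((192,179),(537,40),(567,190),(254,303))]
y=C[1]+C[2]-C[0]-C[3];y/=np.linalg.norm(y);ctr=sum(C)/4;x=np.array([y[1],-y[0],0])
print("ctr",ctr,"yaw",np.degrees(np.arctan2(-y[0],y[1])),[np.linalg.norm(C[k]-C[k-1]) for k in range(4)])
a,b=f(309,206,.085),f(311,293,.085);m=(a+b)/2;d=a-b
print("bar",m,np.linalg.norm(d),"ang",np.degrees(np.arctan2(-d[0],d[1])))
for n,p in dict(bar=m,notch=f(391,124,.022),brass=f(281,173,.075),idx=f(355,228,.049)).items():print(n,((p-ctr)@x).round(4),((p-ctr)@y).round(4))
```

```text
ctr [0.50928326 0.05393825 0.01      ] yaw 25.730707991254167 [np.float64(0.12588280365983237), np.float64(0.29460189060912817), np.float64(0.12468981495978156), np.float64(0.2939661218586999)]
bar [ 0.54698863 -0.00241103  0.085     ] 0.06494881676779875 ang 95.29171073534634
bar 0.0095 -0.0671
notch -0.0454 0.0219
brass -0.0473 -0.0662
idx 0.0162 -0.0326
```

View pics/w1z.png

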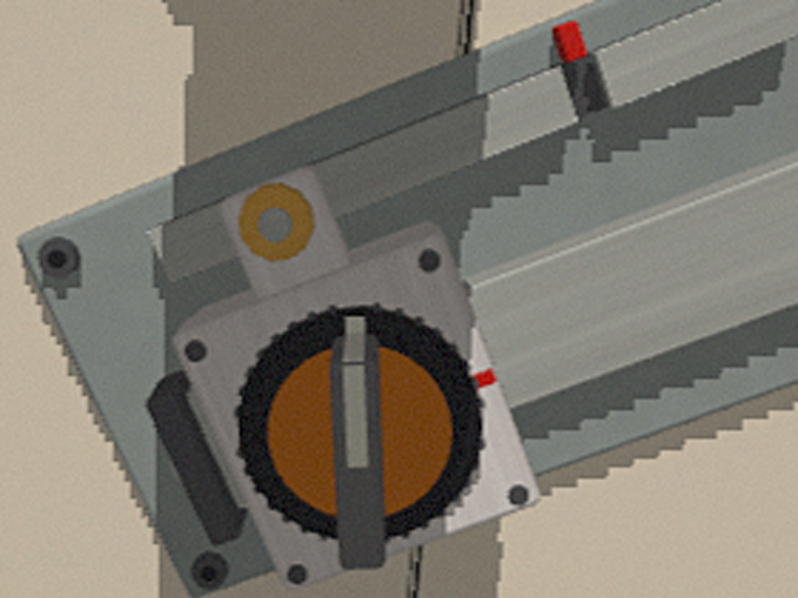

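The top face of the bar runs from crop (355,361) to (361,568). The lines above it are the end face and the disc, so I'm correcting the bar centre. The slot is at crop (589,87).

Run:
```python
from h import *
c=np.load("c1.npz");f=lambda u,v,z:ray(c,185+u/2.85,95+v/2.85,z)
t=np.radians(25.7);y=np.array([-np.sin(t),np.cos(t),0]);x=np.array([y[1],-y[0],0])
a,b=f(355.5,361,.085),f(361,568,.085);m=(a+b)/2;d=a-b
print("bar",m,np.linalg.norm(d),"ang",np.degrees(np.arctan2(-d[0],d[1])))
for n,p in dict(notch=f(589,87,.022),red=f(570,42,.03),idx=f(484,379,.049),brass60=f(277,222,.06),brass75=f(277,222,.075)).items():print(n,p,((p-m)@x).round(4),((p-m)@y).round(4))
# edge directions of rail: strip/rail lines
p,q=f(470,290,.035),f(800,158,.035);print("railedge yaw",np.degrees(np.arctan2(-(q-p)[0],(q-p)[1])))
print(y)
```

```text
bar [ 0.5529643  -0.00149408  0.085     ] 0.054980987740938715 ang 95.50667202648194
notch [0.46000953 0.05463578 0.022     ] -0.0594 0.0909
red [0.44875564 0.04662198 0.03      ] -0.073 0.0885
idx [0.53801577 0.03145764 0.049     ] 0.0008 0.0362
brass60 [ 0.49767242 -0.0265225   0.06      ] -0.0607 0.0014
brass75 [ 0.49528104 -0.02538667  0.075     ] -0.0623 0.0035
railedge yaw 26.722530779757218
[-0.43365908  0.90107702  0.        ]
```

Request:
carry_out --steps '[[[0,0,-1.2],[-21,-5,0],50],[[0,0,0],[0,0,25],45],[[0,0,0],[0,0,30],40],[[0,0,0],[0,0,30],40],[[0,0,0],[0,0,25],40],[[0,0,0],[0,0,20],40],[[0,0,0],[0,0,0],40],[[0,0,0],[0,0,0],40]]'

```text
clock: 3.1
tool_pos: [0.5533, -0.0015, 0.1003]
tcp_rot: [0.0, -0.049, 0.999, -0.0]
force: [0.5, -0.3, 1.4]
grip_width: 0.0341
grasp_force: 0.0
```

Run:
```python
from h import *
c=capture("wrist");s=state();print(s["tool_pos"],s["tcp_rot"],s["force"],s["grip_width"])
cv2.imwrite("pics/w2.png",c["color"])
```

```text
[ 0.55404103 -0.00152743  0.10113092] [ 1.03058680e-03 -4.93719485e-02  9.98779924e-01 -1.07206894e-04] [-0.05573886  0.03108917  0.97841731] 0.0341187849560417
```

View pics/w2.png

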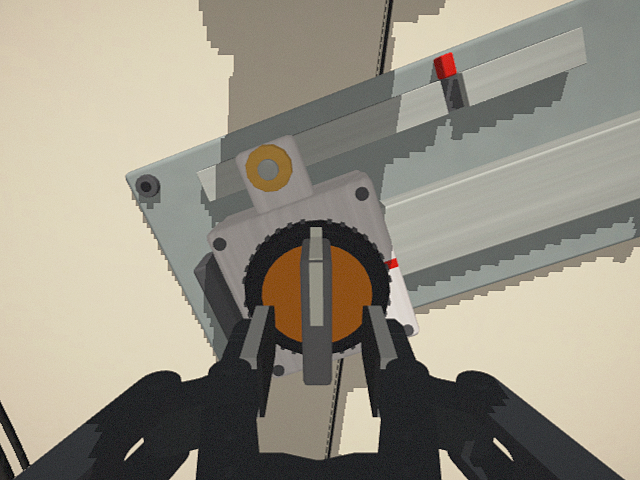

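The bar is centred between the fingers, its top running from (316,260) to (317,385). The slot is at (456,92), the red block (445,66) and the index (391,264).

Run:
```python
from h import *
c=capture("wrist");f=lambda *a:ray(c,*a)
t=np.radians(25.9);y=np.array([-np.sin(t),np.cos(t),0]);x=np.array([y[1],-y[0],0])
a,b=f(316,260,.085),f(317,385,.085);m=(a+b)/2;d=a-b
print("bar",m,np.linalg.norm(d),"ang",np.degrees(np.arctan2(-d[0],d[1])))
for n,p in dict(notch=f(456,92,.022),idx=f(391,264,.049)).items():print(n,p,((p-m)@x).round(4),((p-m)@y).round(4))
for P in [((126,178),(572,2),.01),((206,201),(584,62),.022),((197,172),(582,29),.022),((386,208),(640,118),.035)]:
    p,q=f(*P[0],P[2]),f(*P[1],P[2]);print("yaw",np.degrees(np.arctan2(-(q-p)[0],(q-p)[1])))
```

```text
bar [ 0.55404443 -0.00195786  0.085     ] 0.055226370848312216 ang 96.06120475759812
notch [0.46031162 0.05421435 0.022     ] -0.0598 0.0915
idx [0.53888261 0.03126008 0.049     ] 0.0009 0.0365
yaw 26.16243929515535
yaw 25.668698308205506
yaw 25.39049806211715
yaw 26.057350984154525
```

Request:
carry_out --steps '[[[0,0,0],[0,0,12],40],[[0,0,0],[0,0,9],40],[[0,0,0],[0,0,0],40]]'

```text
clock: 3.5
tool_pos: [0.5516, -0.0014, 0.0774]
tcp_rot: [-0.002, -0.05, 0.999, 0.0]
force: [0.1, 0.5, -0.5]
grip_width: 0.0339
grasp_force: 0.0
```

Request:
carry_out --steps '[[[0,0,0],[0,0,0],20],[[0,0,0],[0,0,0],0],[[0,0,0],[0,0,0],0],[[0,0,0],[0,0,0],0],[[0,0,0],[0,0,0],0]]' --grip_force 40

```text
clock: 4.0
tool_pos: [0.553, -0.0018, 0.0791]
tcp_rot: [-0.0, -0.05, 0.999, -0.0]
force: [-0.7, -0.0, -1.0]
grip_width: 0.0113
grasp_force: 41.4
```

Request:
carry_out --steps '[[[0,0,3],[0,0,0],0],[[0,0,5],[0,0,0],0],[[0,0,5],[0,0,0],0],[[0,0,5],[0,0,0],0],[[0,0,5],[0,0,0],0],[[0,0,5],[0,0,0],0],[[0,0,5],[0,0,0],0],[[0,0,5],[0,0,0],0],[[0,0,2],[0,0,0],0],[[0,0,0],[0,0,0],0]]'

```text
clock: 5.0
tool_pos: [0.5529, -0.002, 0.0791]
tcp_rot: [-0.0, 0.295, 0.955, -0.0]
force: [-1.7, -1.5, 1.0]
grip_width: 0.0112
grasp_force: 41.5
```

Request:
carry_out --steps '[[[0,0,4],[0,0,0],0],[[0,0,5],[0,0,0],0],[[0,0,5],[0,0,0],0],[[0,0,5],[0,0,0],0],[[0,0,5],[0,0,0],0],[[0,0,4],[0,0,0],0],[[0,0,2],[0,0,0],0],[[0,0,0],[0,0,0],0],[[0,0,0],[0,0,0],0]]'

```text
clock: 5.9
tool_pos: [0.5526, -0.0022, 0.0791]
tcp_rot: [-0.0, 0.532, 0.847, -0.0]
force: [-2.2, -2.3, 2.0]
grip_width: 0.0114
grasp_force: 41.7
```

Run:
```python
from h import *
c=capture("wrist");s=state();print(s["tool_pos"],s["tcp_rot"],s["force"],s["wrist_torque"],s["grip_width"]);q=s["tcp_rot"];print("yaw",np.degrees(2*np.arctan2(-q[1],q[2]))+90)
cv2.imwrite("pics/w3.png",c["color"])
```

```text
[ 0.55260055 -0.00212301  0.07907256] [-2.47949289e-04  5.32053186e-01  8.46710795e-01 -4.19033203e-04] [-3.44879788 -2.37276531  1.33371543] [-0.47330298  0.583503   -0.03076411] 0.011280903458221497
yaw 25.711420348912995
```

View pics/w3.png

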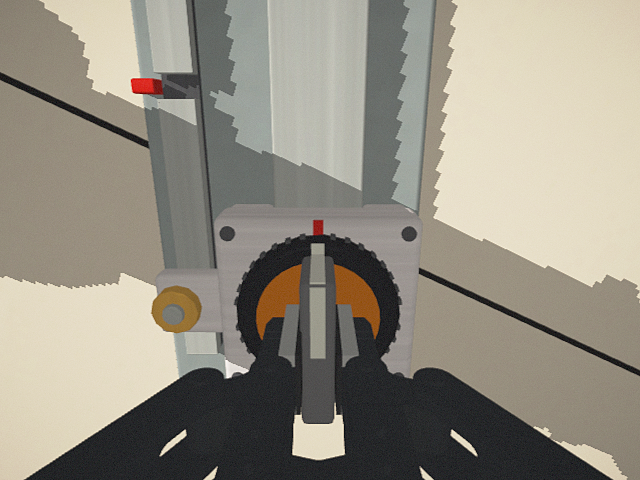

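The pointer (foot at 318,245) points straight at the red index (318,228). The slot's edges are near rows 74 and 99 at column 180, and the brass cap is at (175,312).

Run:
```python
from h import *
c=capture("wrist");f=lambda *a:ray(c,*a)
t=np.radians(25.8);y=np.array([-np.sin(t),np.cos(t),0]);x=np.array([y[1],-y[0],0])
for P in [((132,0),(149,150),.01),((190,0),(192,70),.022),((276,0),(273,190),.035)]:
    q,p=f(*P[0],P[2]),f(*P[1],P[2]);print("yaw",np.degrees(np.arctan2(-(q-p)[0],(q-p)[1])))
a,b=f(317,286,.085),f(318.5,423,.085);m=(a+b)/2;d=a-b
print("bar",m,np.linalg.norm(d),"yaw",np.degrees(np.arctan2(-d[0],d[1])))
tp=state()["tool_pos"]
for n,p in dict(notch=f(181,86.5,.022),idx=f(318,228,.049),tip=f(317.5,245,.057)).items():print(n,p,((p-m)@x).round(4),((p-m)@y).round(4),((p-tp)@x).round(4))
```

```text
yaw 24.80217545698854
yaw 21.88500428215495
yaw 22.856763116109608
bar [ 0.55294263 -0.00081652  0.085     ] 0.05391578905334582 yaw 26.304345851765017
notch [0.46291817 0.05453493 0.022     ] -0.057 0.089 -0.0561
idx [0.53751546 0.031244   0.049     ] 0.0001 0.0356 0.0009
tip [0.53925143 0.02722241 0.057     ] -0.0001 0.0312 0.0008
```

Request:
carry_out --steps '[[[0,0,0],[4,0,0],0],[[0,0,0],[8,0,0],0],[[0,0,0],[8,0,0],0],[[0,0,0],[8,0,0],0],[[0,0,0],[8,0,0],0],[[0,0,0],[8,0,0],0],[[0,0,0],[6,0,0],0],[[0,0,0],[0,0,0],0],[[0,0,0],[0,0,0],0]]'

```text
clock: 6.9
tool_pos: [0.5305, 0.0441, 0.079]
tcp_rot: [-0.001, 0.532, 0.847, -0.0]
force: [-4.6, -1.9, 3.2]
grip_width: 0.011
grasp_force: 42.1
```

Request:
carry_out --steps '[[[0,0,0],[4,0,0],0],[[0,0,0],[8,0,0],0],[[0,0,0],[8,0,0],0],[[0,0,0],[5,0,0],0],[[0,0,0],[3,0,0],0],[[0,0,0],[0,0,0],0],[[0,0,0],[0,0,0],0]]'

```text
clock: 7.6
tool_pos: [0.5185, 0.0691, 0.079]
tcp_rot: [-0.001, 0.532, 0.847, -0.0]
force: [-4.9, -2.7, 3.9]
grip_width: 0.0114
grasp_force: 42.1
```

Run:
```python
from h import *
c=capture("wrist");s=state();print(s["tool_pos"],s["tcp_rot"],s["force"],s["wrist_torque"],s["grip_width"]);q=s["tcp_rot"];print("yaw",np.degrees(2*np.arctan2(-q[1],q[2]))+90)
d=s["tool_pos"]-np.array([.5526,-.00212,.0791]);print("moved",np.linalg.norm(d),"dir yaw",np.degrees(np.arctan2(-d[0],d[1])))
t=np.radians(25.8);y=np.array([-np.sin(t),np.cos(t),0]);x=np.array([y[1],-y[0],0]);print("F along",s["force"]@y,"lat",s["force"]@x)
cv2.imwrite("pics/w4.png",cv2.resize(c["color"][130:430,100:500],None,fx=2,fy=2,interpolation=cv2.INTER_CUBIC))
```

```text
[0.51847594 0.06904419 0.07901175] [-8.98953087e-04  5.32121483e-01  8.46667510e-01 -2.16604769e-04] [-4.36811324 -2.04481072  3.38866735] [-0.50631214  0.91256271  0.01584033] 0.01140012827773661
yaw 25.70215469884363
moved 0.07892276028121306 dir yaw 25.618263568493607
F along 0.06015725498798812 lat -4.8226595613451675
```

View pics/w4.png

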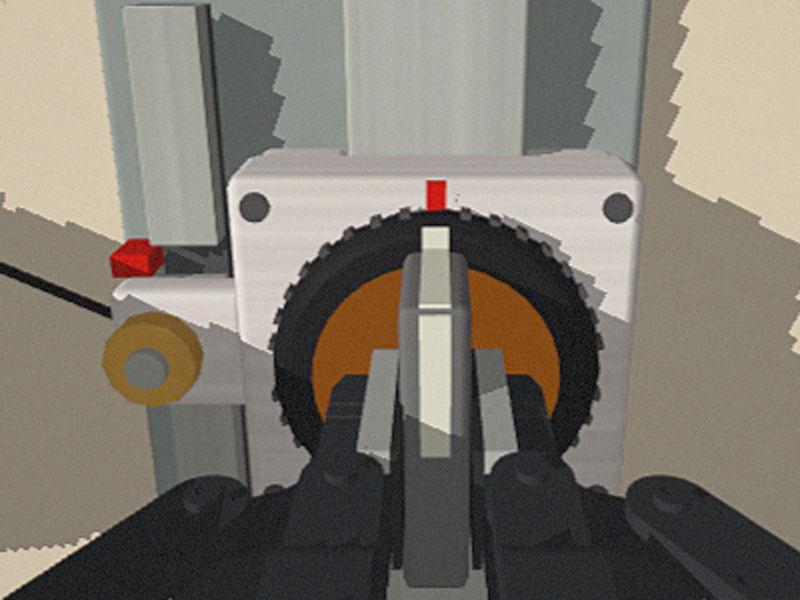

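The red block (135,258) and slot are now just ahead of the brass housing (152,358). The pointer is still in line with the index at (436,195). From here I'll creep and watch the force.

Request:
carry_out --steps '[[[0,0,0],[2,0,0],0],[[0,0,0],[2,0,0],0],[[0,0,0],[1,0,0],0],[[0,0,0],[0,0,0],0]]'

```text
clock: 8.05
tool_pos: [0.5162, 0.0738, 0.079]
tcp_rot: [-0.001, 0.532, 0.847, -0.0]
force: [-5.0, -2.0, 4.5]
grip_width: 0.0113
grasp_force: 42.1
```

Request:
carry_out --steps '[[[0,0,0],[1,0,0],0],[[0,0,0],[0,0,0],0],[[0,0,0],[0,0,0],0]]'

```text
clock: 8.35
tool_pos: [0.5154, 0.0754, 0.079]
tcp_rot: [-0.002, 0.532, 0.847, 0.0]
force: [-5.1, -1.2, 4.1]
grip_width: 0.0112
grasp_force: 42.2
```

Request:
carry_out --steps '[[[0,0,0],[1,0,0],0],[[0,0,0],[0,0,0],0],[[0,0,0],[0,0,0],0]]'

```text
clock: 8.65
tool_pos: [0.5145, 0.0773, 0.079]
tcp_rot: [-0.002, 0.532, 0.847, 0.0]
force: [-5.7, 0.4, 5.3]
grip_width: 0.0115
grasp_force: 42.3
```

Request:
carry_out --steps '[[[0,0,0],[1,0,0],0],[[0,0,0],[0,0,0],0],[[0,0,0],[0,0,0],0]]'

```text
clock: 8.95
tool_pos: [0.5144, 0.0776, 0.079]
tcp_rot: [-0.002, 0.532, 0.847, 0.0]
force: [-5.3, 0.0, 5.2]
grip_width: 0.0113
grasp_force: 42.2
```

Request:
carry_out --steps '[[[0,0,0],[1,0,0],0],[[0,0,0],[0,0,0],0],[[0,0,0],[0,0,0],0]]'

```text
clock: 9.25
tool_pos: [0.5142, 0.0779, 0.079]
tcp_rot: [-0.001, 0.532, 0.847, -0.0]
force: [-5.1, -2.1, 4.6]
grip_width: 0.0116
grasp_force: 42.1
```

Run:
```python
from h import *
c=capture("wrist");s=state();y=np.array([-.4337,.9011,0]);print(s["force"]@y,s["qvel"].round(3) if hasattr(s["qvel"],"round") else s["qvel"],(s["tool_pos"]-np.array([.5526,-.00212,.0791]))@y)
cv2.imwrite("pics/w5.png",cv2.resize(c["color"][130:430,100:500],None,fx=2,fy=2,interpolation=cv2.INTER_CUBIC))
```

```text
1.2640700149128843 [-0.     0.001  0.001 -0.001  0.     0.     0.   ] 0.08873534933299498
```

View pics/w5.png

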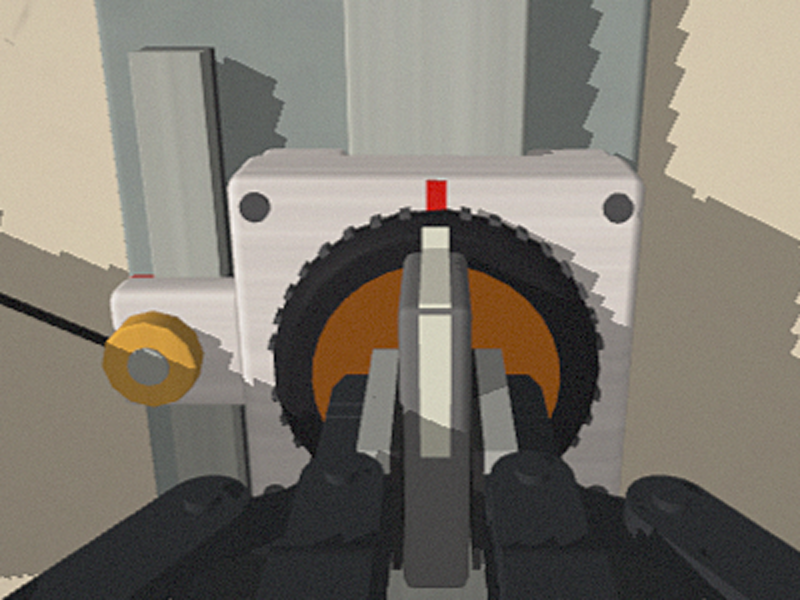

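The forces and travel fit the click: the tool jumped 2 mm ahead of the command and then held still. The red block is now almost hidden behind the plunger arm (143,276), and the pointer is on the index. One more millimetre will confirm that it's seated.

Request:
carry_out --steps '[[[0,0,0],[1,0,0],0],[[0,0,0],[0,0,0],0],[[0,0,0],[0,0,0],0],[[0,0,0],[0,0,0],0]]'

```text
clock: 9.7
tool_pos: [0.514, 0.0783, 0.079]
tcp_rot: [-0.001, 0.532, 0.847, -0.0]
force: [-4.6, -2.4, 3.8]
grip_width: 0.0109
grasp_force: 42.0
```

Request:
carry_out --steps '[[[0,0,0],[1,0,0],0],[[0,0,0],[0,0,0],0],[[0,0,0],[0,0,0],0],[[0,0,0],[0,0,0],0]]'

```text
clock: 10.1
tool_pos: [0.5137, 0.079, 0.079]
tcp_rot: [-0.001, 0.532, 0.847, -0.0]
force: [-4.4, -2.8, 3.2]
grip_width: 0.011
grasp_force: 42.0
```

Request:
carry_out --steps '[[[0,0,0],[1,0,0],0],[[0,0,0],[0,0,0],0],[[0,0,0],[0,0,0],0],[[0,0,0],[0,0,0],0]]'

```text
clock: 10.5
tool_pos: [0.5134, 0.0796, 0.079]
tcp_rot: [-0.001, 0.532, 0.847, -0.0]
force: [-3.8, -3.4, 4.2]
grip_width: 0.0113
grasp_force: 42.0
```

Run:
```python
from h import *
y=np.array([-.4337,.9011,0])
for k in range(5):
    c=capture("side");s=state();print((s["force"]@y).round(2),((s["tool_pos"]-np.array([.5526,-.00212,.0791]))@y).round(5))
```

```text
-0.89 0.09057
-1.64 0.09058
-1.51 0.09058
-1.27 0.09055
-1.42 0.09055
```

Request:
carry_out --steps '[[[0,0,0],[-1,0,0],0],[[0,0,0],[0,0,0],0],[[0,0,0],[0,0,0],0],[[0,0,0],[0,0,0],0]]'

```text
clock: 11.15
tool_pos: [0.5136, 0.0792, 0.079]
tcp_rot: [-0.001, 0.532, 0.847, -0.0]
force: [-5.3, -2.4, 3.7]
grip_width: 0.011
grasp_force: 42.1
```

```bash
cat > r.py <<'E'
from h import *
y=np.array([-.4337,.9011,0]);F=[]
for k in range(5):
    c=capture("side");s=state();F.append(s["force"]@y)
print(np.mean(F).round(2),((s["tool_pos"]-np.array([.5526,-.00212,.0791]))@y).round(5))
E
python3 r.py
```

```text
0.11 0.09023
```

Request:
carry_out --steps '[[[0,0,0],[-1,0,0],0],[[0,0,0],[0,0,0],0],[[0,0,0],[0,0,0],0],[[0,0,0],[0,0,0],0]]'

```text
clock: 11.8
tool_pos: [0.5139, 0.0786, 0.079]
tcp_rot: [-0.001, 0.532, 0.847, -0.0]
force: [-4.5, -1.3, 5.0]
grip_width: 0.0112
grasp_force: 42.1
```

```bash
python3 r.py
```

```text
-0.02 0.08951
```

```bash
python3 -c "from cell import *;print(sign_off())"
```

```text
the job is handed in; nothing more can be done
None
```

I turned the polariser pointer onto the red index, then slid the carriage about 89.5 mm until the ball clicked into the notch. I handed the job in at about 12 s, still gripping the bar; force readings put the carriage within about 1 mm of the notch centre.

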